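Load the spring press jig

TASK

Clamp the pine block in the spring press jig: flip the metal stop on the fence down onto the board, swing the spring arm back to the rubber post by its knob and, holding it there, push the bolt out behind the steel keeper so that the arm stays open by itself. Then lay the block flat on the board, long side along the fence and one end against the stop, and let go. Last, draw the bolt and ease the arm onto the block, never letting it snap shut, so that it presses the block flush to the fence; leave the other pieces where they lie.

Things in the scene. Friction and masses are not known exactly. Their poses are not given: they have to be found in the camera images.
- press_jig: Jig fixed on the table: plywood board, in its frame (mm) x -140..100, y -165..115, top z 18. Origin on the underside; x away from the robot, y left, along the fence. Fence strip: near face x 75, 18 thick, y -90..35, top z 30 (low: the fingers holding a block pass over it). Arm pivot with torsion coil at (0, -130). Rubber post (12 across, top z 44) at the near side stops the open arm.
- spring_arm (a joint): Wooden arm 24 mm wide, 195 long, z 24..42, level, on the upright pivot. 0 shut, grows as it swings towards the robot, 0.74 at the rubber post. Its direction from the pivot, from jig +y towards jig -x, is (value - 0.12) rad. Spring pulls it shut, 0.56 N m + 0.8 N m/rad (4 to 8 N at the knob). Rests at 0.69 latched, 0.13 on the block. Let go, it snaps.
- bolt (a joint): Round 10 mm steel bolt along the top of the arm. 0 = drawn back, 0.026 m = fully shot (26 mm past the arm's end); stays where left (2 N friction). Shot with the arm at the rubber post it passes behind the keeper with 10 mm to spare; released, the arm springs back these 10 mm and the bolt leans on the keeper. To free it, pull the knob back towards the pivot and keep hold of it.
- knob_mid (a point): Point to grip on the bolt's knob, a plain upright round post 18 mm across, z 53..112 mm over the jig's underside (this point 95). It is 155 mm from the pivot with the bolt drawn, 181 shot. Moving it round the pivot swings the arm, moving it along the arm slides the bolt. Bolt guides beside it reach z 58. A seated block's top is at z 63.
- keeper_face (a point): Middle of the keeper's face on which the shot bolt leans, 215 mm from the pivot, z 50 mm. The keeper is an upright steel plate 10 mm thick, 20 mm long along the arm, z 18..58 mm over the jig's underside.
- flip_stop (a joint): Aluminium stop hinged at the fence's left end, axis along jig y at jig x 88, y 55, z 42 mm. 0 = down: level, pointing to the robot, fills jig x 42..72, y 47..63, z 20..48. About 2.3 rad = up, leaning away from the robot, end at x 119, top z 80. Its weight (0.1 kg) keeps it in either; pushed from behind towards the robot past 1.85 rad it falls down.
- stop_end (a point): Middle of the free end of the flip stop (16 mm wide), 46 mm from its hinge.
- block_a: Pine block 45 x 90 x 45 mm (x, y, z), the thickest loose wood, 0.07 to 0.14 kg; origin at the centre of its underside, long side along its y. Flush with the fence its centre is at jig x 52.5 mm; with its end touching the stop, at jig y 2 mm.
- offcut_6: Bystander: thinner brown batten end 35 x 120 x 30 mm, long along its y, origin at the centre of its underside.
- masking_tape: Bystander: roll of masking tape 100 mm across, 25 mm high, origin at the centre of its underside.
- sanding_block: Bystander: cork sanding block 62 x 112 x 32 mm, origin at the centre of its underside.
There are look-alikes about, which are no part of the job. What is shaped like the block_a but blue or turquoise is not meant.

How it is judged:
By the outcome, as a careful person would: the job done as asked, in the order asked, and still so for the second after the job is handed in, with the robot touching nothing.
It also fails if it takes over 72 s, if anything falls off the work surface, if the arm or the gripper's body presses on something with over 40 N, if the wrist force passes 120 N, or if a joint passes its speed limit or range.

ROBOT

A 6-joint arm with a two-finger parallel gripper is mounted at the origin on the work surface; the furniture and walls round the work are solid. World frame = base frame: x ahead of the robot, y to its left, z up, the work surface at z = 0. Lengths are in m, angles in rad, forces in N, time in s.
With the tool pointing down it reaches from about 0.425 to 0.925 m from the base axis. Payload 12.5 kg.
Tool frame: the origin (TCP) lies on the centre line of the jaws, within the pads' length; the fingertips stand r.tip_reach ahead of it and the grasp point (between the pads) lies 2 mm behind it (r.tip_reach is the distance from the TCP to the fingertips, in m); z points along the fingers, y is the line along which they close (so a half turn about z gives the same grasp; the last joint's range is limited). The gripper opens to 85 mm and grips with 20 to 120 N. Pads are 22 mm wide; open, the fingers measure 114 mm over their backs; the gripper's body (76 mm by 85 mm) begins 54 mm behind the grasp point. The pads swing forward as they close: fully open they stand 13 mm farther back than shut.
Start: joints at [-1.257, 0.491, 1.559, -0, 1.092, -0.106], TCP at [0.255, -0.571, 0.248] pointing down, gripper open.
Joint ranges: [-3.1, 3.1], [-0.84, 2.19], [0.05, 2.79], [-1.13, 4.28], [0.06, 2.93], [-2.69, 2.69]. Speed limits (rad/s): [2.22, 2.22, 2.79, 3.14, 3.14, 3.14].

INTERFACE

Orientations are given as a unit quaternion [w, x, y, z].
In Python, from station import observe, imaging, job, r gives the robot as it stands. The module is installed in compiled form; this text tells all that it offers.
- The arm moves only by the tool play_rows, never from a script. Its argument "motion" is a list of rows, each a list of 3 entries, a list of its own where there are three numbers: the turn, a rotation vector about the tool's x, y, z in rad, then the shift along the tool's x, y, z in mm, then the finger opening in mm, from 0 to 85.4. In form: [[[wx, wy, wz], [dx, dy, dz], claw], ...]. A call has 1 to 8 rows; each row is the pose to reach, as a shift and turn from the pose commanded when the call began, along the tool's axes at that moment; what a row does not reach only later rows make up. A row lasts 1/8 s, in which the tool goes at most 62.5 mm and 10.7 degrees, less where a joint would pass 70% of its speed; a pose out of reach is approached as far as the arm can. A call with a gripper value outside its range is refused whole. The fingers move at their own pace and stop on an object; the grip force is fixed at half the most. Time passes only in rows, so rows that repeat a pose let the fingers close. It gives the time, the measured TCP pose, the force, the opening and the grip force at its end, in the units of the state.
- observe(): the state, without advancing time (a new reading comes with each control period).
- imaging.camera(name): name is "side" or "top"; returns a dict with "img" (480x640x3 uint8, red, green, blue), "mtx" (3x3 intrinsics, pixels), "k1" (the pictures are not rectified: a ray, as slopes to the right and down, at radius r is drawn at 1 + k1 r^2 times it, then the intrinsics apply), "rvec" (rotation vector, rad) and "tvec" (3), from world to camera coordinates, as OpenCV has them. Camera axes: x right, y down, z forward; pixel columns grow to the right and rows downward; lengths in m; the calibration is good to about 2 mm. A picture is of the moment at which its call begins. There is no depth.
- job.close_job(): hands the job in; it is judged then, once.
Trained networks look in the newest picture that a camera, given by its name, has taken for a name from the list of things; names that differ only in an ending like _2 or _b are one class to them, and where a whole thing is asked for, a point or a joint stands for the part that bears it (a point fixed in the world has none). Each returns a list of dicts, best first, with "p" (0 to 1); they miss things now and then, are a little off and sometimes report something else, mostly with a low value. They report only what shows in the picture. A call takes as long as a camera call. They do not tell look-alikes from the thing itself.
- imaging.look_for(camera, target): "xyz" ([x, y, z] in m, in the coordinates of the camera as it stood for that picture, good to about 4 mm: the middle of the surface that is visible of it).
- imaging.silhouettes(camera, target): "pixels" (480x640 bool, what is visible of it).
- imaging.pinpoint(camera, target): "xyz" ([x, y, z] in m, in the coordinates of the camera as it stood for that picture, good to about 4 mm: a listed point, or the origin of a listed thing).
The state is a dict: "time": time; "joints": joint angles; "dq": joint speeds; "joint_efforts": joint torques, N m; "ee_pos": TCP position; "orientation": TCP orientation; "force": force on the tool from outside, world axes, zero at the start; "ft_torque": the same for the moment, N m; "finger_gap": finger opening in m; "grip_force": force on a finger pad.
Only numpy, scipy, OpenCV 4.12 (cv2) and the standard library are available. Lean on these libraries where they do the work, as an engineer would, in place of code of your own. Each camera call takes 0.05 s, during which the arm holds its last target. There are 200 camera calls.

## Working session

There is one attempt and no reset: what is moved stays moved. The work goes in short steps, Python scripts to look and compute and a tool call to move; the robot and the scene stay as the last step left them, time stands still between calls to the robot, and variables do not carry over. Pictures are saved under pics/ and viewed, at most 10 in all, crops included, and the job is handed in when it is done.

Besides the shell and the picture viewer there is one more tool, called after ">>>" as name([rows], argument=value, ...), one row to a line, values as JSON. play_rows: Moves the arm, as the interface text tells. Its arguments: {"type":"object","properties":{"motion":{"type":"array"}},"required":["motion"]}

```bash
mkdir -p pics
cat > h.py <<'E'
import numpy as np, cv2
from scipy.spatial.transform import Rotation as R
from station import observe, imaging, job, r
def cam(n):
    c=imaging.camera(n); c['R']=cv2.Rodrigues(np.array(c['rvec'],float))[0]; c['t']=np.array(c['tvec'],float).ravel(); return c
def w(c,p): return c['R'].T@(np.array(p)-c['t'])
def save(c,n): cv2.imwrite('pics/'+n,c['img'][:,:,::-1])
def ray(c,u,v,z):
    K=np.array(c['mtx']); d=np.array([(u-K[0,2])/K[0,0],(v-K[1,2])/K[1,1]]); s=d.copy()
    for _ in range(20): s=d/(1+c['k1']*(s@s))
    o=-c['R'].T@c['t']; e=c['R'].T@np.r_[s,1]; return o+e*(z-o[2])/e[2]
def proj(c,p):
    q=c['R']@np.array(p)+c['t']; s=q[:2]/q[2]; s=s*(1+c['k1']*(s@s)); K=np.array(c['mtx']); return np.array([K[0,0]*s[0]+K[0,2],K[1,1]*s[1]+K[1,2]])
def st():
    o=observe(); q=o['orientation']; Rm=R.from_quat([q[1],q[2],q[3],q[0]]).as_matrix(); return o,np.array(o['ee_pos']),Rm
E
python3 - <<'E'
from h import *
np.set_printoptions(precision=4,suppress=True)
o,p,Rm=st(); print(p,Rm,r.tip_reach,o['time'],o['force'])
for n in('side','top'):
    c=cam(n); save(c,n+'0.png'); print(n,w(c,[0,0,0]))
    for t in['press_jig','knob_mid','keeper_face','stop_end','block_a','offcut_6','masking_tape','sanding_block','spring_arm']:
        f=imaging.pinpoint if t!='spring_arm' else imaging.look_for
        print(t,[(round(d['p'],2),w(c,d['xyz'])) for d in f(n,t)][:4])
E
```

```text
[ 0.2547 -0.5705  0.2477] [[ 0.9132  0.4076 -0.0004]
 [ 0.4076 -0.9132  0.0011]
 [ 0.0001 -0.0011 -1.    ]] 0.017 0.0 [-0.2273 -0.1066  0.1851]
side [-0.2672 -1.0663  0.6517]
press_jig [(0.76, array([ 0.542 , -0.0632,  0.0018]))]
knob_mid [(0.52, array([ 0.5662, -0.044 ,  0.1   ])), (0.31, array([0.4457, 0.0116, 0.0554]))]
keeper_face []
stop_end []
block_a [(0.98, array([ 0.4158,  0.2144, -0.0038])), (0.87, array([0.5884, 0.2307, 0.0031])), (0.67, array([ 0.5985,  0.3619, -0.0001]))]
offcut_6 [(0.63, array([0.421 , 0.3615, 0.0011]))]
masking_tape [(0.59, array([ 0.6165, -0.3714,  0.0006]))]
sanding_block [(0.56, array([ 0.2238, -0.3343,  0.0011]))]
spring_arm [(0.71, array([ 0.5475, -0.0879,  0.0418]))]
top [0.2861 0.0062 1.4411]
press_jig [(0.6, array([ 0.5485, -0.0627, -0.0018]))]
knob_mid []
keeper_face [(0.91, array([0.4481, 0.0152, 0.0457]))]
stop_end [(0.66, array([ 0.6693, -0.0368,  0.0762]))]
block_a [(0.78, array([ 0.4171,  0.2145, -0.0023])), (0.75, array([0.6037, 0.36  , 0.0015])), (0.55, array([ 0.5928,  0.2264, -0.0054]))]
offcut_6 [(0.95, array([ 0.4237,  0.3577, -0.0019]))]
masking_tape [(0.59, array([ 0.6177, -0.3714, -0.001 ]))]
sanding_block []
spring_arm [(0.69, array([ 0.549 , -0.0934,  0.0433]))]
```

View pics/top0.png

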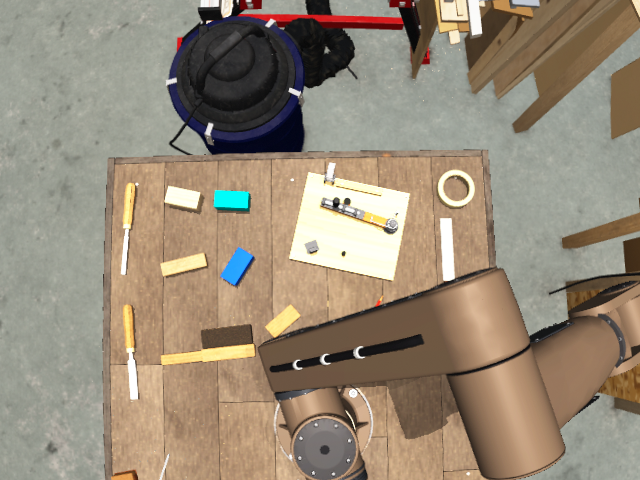

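View pics/side0.png

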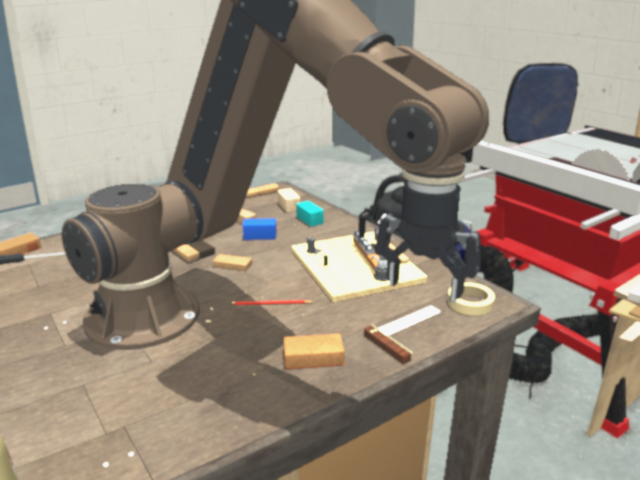

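```bash
cat >> h.py <<'E'
def J2W(j,p): # jig pose (x,y,yaw) ; p in mm
    c,s=np.cos(j[2]),np.sin(j[2]); p=np.array(p,float)/1000
    return np.array([j[0]+c*p[0]-s*p[1],j[1]+s*p[0]+c*p[1],p[2]])
E
python3 - <<'E'
from h import *
from scipy.optimize import least_squares
np.set_printoptions(precision=4,suppress=True)
c=cam('top')
px=np.array([[308,173],[410,192],[395,280],[290,258]],float)
g=cv2.cvtColor(c['img'],cv2.COLOR_RGB2GRAY)
px=cv2.cornerSubPix(g,px.astype(np.float32).reshape(-1,1,2),(4,4),(-1,-1),(3,50,.01)).reshape(-1,2); print(px)
cor=[(100,115,18),(100,-165,18),(-140,-165,18),(-140,115,18)]
f=lambda j:np.concatenate([proj(c,J2W(j,q))-p for q,p in zip(cor,px)])
s=least_squares(f,[.545,-.063,-.2]); j=s.x; print('jig',j,s.fun)
np.save('jig.npy',j)
for n,q in dict(keeper=(-116,51,50),stop=(119,55,77),pivot=(0,-130,42),knob0=(155*np.sin(.12),-130+155*np.cos(.12),95)).items(): print(n,J2W(j,q),proj(c,J2W(j,q)))
for d in imaging.silhouettes('top','block_a'):
    m=d['pixels'].astype(np.uint8); col=c['img'][d['pixels']].mean(0)
    k=max(cv2.findContours(m,0,1)[0],key=cv2.contourArea); print(d['p'],col,cv2.minAreaRect(k))
a=cv2.resize(c['img'][140:300,270:430],(640,640),interpolation=cv2.INTER_CUBIC); b=cv2.resize(c['img'][180:220,155:195],(160,160),interpolation=cv2.INTER_CUBIC)
o=np.zeros((600,800,3),np.uint8); o[:600,:640]=a[:600]; o[:160,640:]=b; cv2.imwrite('pics/crop.png',o[:,:,::-1])
E
```

```text
[[308.2019 171.4556]
 [409.7487 193.1372]
 [392.1339 280.2924]
 [288.8206 258.0122]]
jig [ 0.545  -0.0636 -0.2354] [-0.0831 -0.1426  0.0095  0.0509  0.4059  0.1123 -0.3314 -0.0348]
keeper [0.4441 0.0131 0.05  ] [314.1091 252.8818]
stop [ 0.6736 -0.0378  0.077 ] [331.9212 163.2396]
pivot [ 0.5147 -0.19    0.042 ] [391.1524 224.7597]
knob0 [ 0.5687 -0.0447  0.095 ] [335.8424 201.4028]
0.98 [  5.7846 222.515  218.7104] ((231.82887268066406, 200.2649383544922), (36.37153625488281, 19.706924438476562), 2.602562189102173)
0.96 [231.7934 226.1578 205.3156] ((183.68951416015625, 198.128173828125), (37.685020446777344, 19.246126174926758), 12.264772415161133)
0.77 [ 42.5148 146.4612 232.4795] ((237.15000915527344, 266.45001220703125), (20.396617889404297, 35.360721588134766), 32.90524673461914)
```

View pics/crop.png

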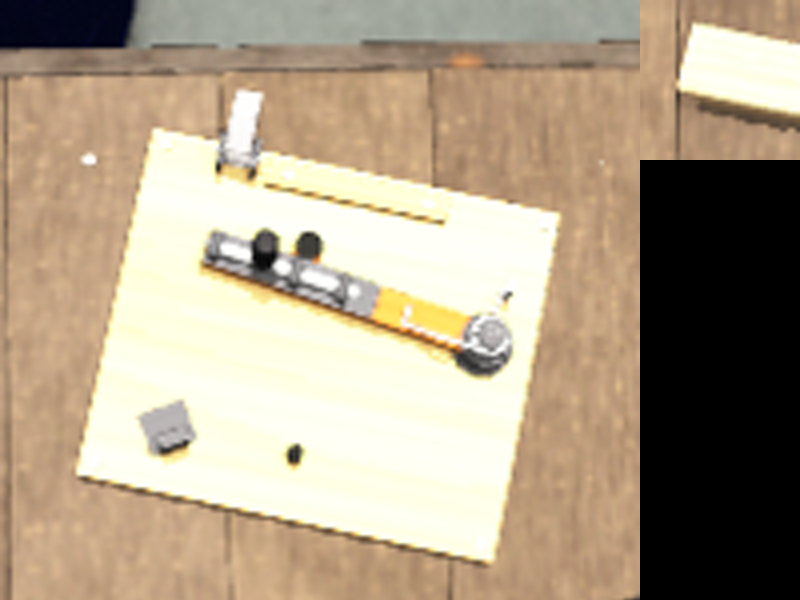

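```bash
cat >> h.py <<'E'
J=np.load('jig.npy')
def W2J(p): 
    c,s=np.cos(J[2]),np.sin(J[2]); d=np.array(p[:2])-J[:2]; return 1000*np.array([c*d[0]+s*d[1],-s*d[0]+c*d[1],p[2]])
def now():
    o,p,Rm=st(); return W2J(p),np.arctan2(Rm[1,1],Rm[0,1])-J[2],o
def plan(calls,start=None):
    """calls: lists of (x,y,z jig mm, psi = angle of tool y from jig x, claw, repeats); prints rows per call"""
    P,psi=start if start else now()[:2]
    for c in calls:
        P0,a0=np.array(P,float),psi; rows=[]
        for x,y,z,a,cl,n in c:
            d=np.array([x,y,z])-P0; ty=np.array([np.cos(a0),np.sin(a0)]); tx=np.array([-ty[1],ty[0]])
            rows+=[[[0,0,round(a0-a,3)],[round(float(d[:2]@tx),1),round(float(d[:2]@ty),1),round(float(-d[2]),1)],cl]]*n
            P,psi=np.array([x,y,z]),a
        assert len(rows)<=8,len(rows); print(str(rows).replace(' ',''))
E
python3 - <<'E'
from h import *
from scipy.optimize import minimize
np.set_printoptions(precision=4,suppress=True)
V=[]
for n in('top','side'):
    c=cam(n)
    for d in imaging.silhouettes(n,'block_a'):
        col=c['img'][d['pixels']].mean(0)
        if col[0]>150: V.append((c,d['pixels'])); print(n,d['p'],d['pixels'].sum())
def cost(q,V):
    e=0
    for c,m in V:
        pts=[]
        for i in(-1,1):
            for k in(-1,1):
                for z in(0,45): 
                    pts.append(proj(c,J2W([q[0],q[1],q[2]],(22.5*i,45*k,z))))
        h=cv2.convexHull(np.array(pts,np.float32)); im=np.zeros((480*4,640*4),np.uint8); cv2.fillConvexPoly(im,np.round((h+.5)*4).astype(int),1)
        M=cv2.resize(m.astype(np.uint8),None,fx=4,fy=4,interpolation=0); e+=1-(im&M).sum()/(im|M).sum()
    return e
for vs in (V[:1],V):
    b=min((minimize(cost,[.602,.36,y],args=(vs,),method='Nelder-Mead',options=dict(initial_simplex=[[.602,.36,y],[.612,.36,y],[.602,.37,y],[.602,.36,y+.1]])) for y in(-.3,-.15,.1)),key=lambda s:s.fun)
    print(b.x,b.fun)
a,psi,_=now(); print(a,psi)
plan([[(150,55,250,0,0,8)],[(150,55,250,0,0,6),(150,55,82,0,0,2)]])
E
```

```text
top 0.96 716
side 0.89 355
[ 0.6022  0.3602 -0.2005] 0.05344608879492596
[ 0.6027  0.3609 -0.2506] 0.2861298577077064
[-163.9849 -560.8917  248.3236] -0.9156104052367197
[[[0,0,np.float64(-0.916)],[624.2,-297.0,-1.7],0],[[0,0,np.float64(-0.916)],[624.2,-297.0,-1.7],0],[[0,0,np.float64(-0.916)],[624.2,-297.0,-1.7],0],[[0,0,np.float64(-0.916)],[624.2,-297.0,-1.7],0],[[0,0,np.float64(-0.916)],[624.2,-297.0,-1.7],0],[[0,0,np.float64(-0.916)],[624.2,-297.0,-1.7],0],[[0,0,np.float64(-0.916)],[624.2,-297.0,-1.7],0],[[0,0,np.float64(-0.916)],[624.2,-297.0,-1.7],0]]
[[[0,0,0],[0.0,0.0,-0.0],0],[[0,0,0],[0.0,0.0,-0.0],0],[[0,0,0],[0.0,0.0,-0.0],0],[[0,0,0],[0.0,0.0,-0.0],0],[[0,0,0],[0.0,0.0,-0.0],0],[[0,0,0],[0.0,0.0,-0.0],0],[[0,0,0],[0.0,0.0,168.0],0],[[0,0,0],[0.0,0.0,168.0],0]]
```

>>> play_rows([
  [[0,0,-0.916],[624,-297,-2],0],
  [[0,0,-0.916],[624,-297,-2],0],
  [[0,0,-0.916],[624,-297,-2],0],
  [[0,0,-0.916],[624,-297,-2],0],
  [[0,0,-0.916],[624,-297,-2],0],
  [[0,0,-0.916],[624,-297,-2],0],
  [[0,0,-0.916],[624,-297,-2],0],
  [[0,0,-0.916],[624,-297,-2],0],
])

```text
time: 2.3
ee_pos: [0.5806, -0.1888, 0.2499]
orientation: [0.0, 0.785, 0.619, 0.0]
force: [-0.3, -1.2, 0.2]
finger_gap: 0.0
grip_force: 0.0
```

```bash
sed -i 's/round(a0-a,3)/float(round(a0-a,3))/' h.py
python3 - <<'E'
from h import *
a,psi,o=now(); print(a,psi,o['time'],r.tip_reach,o['finger_gap'])
plan([[(150,55,250,0,0,6)]])
E
```

```text
[  63.79608627 -113.46530129  249.93852998] 0.00036434923713371536 2.3 0.017 4.5808193147482e-05
[[[0,0,0.0],[168.4,86.3,-0.1],0],[[0,0,0.0],[168.4,86.3,-0.1],0],[[0,0,0.0],[168.4,86.3,-0.1],0],[[0,0,0.0],[168.4,86.3,-0.1],0],[[0,0,0.0],[168.4,86.3,-0.1],0],[[0,0,0.0],[168.4,86.3,-0.1],0]]
```

>>> play_rows([
  [[0,0,0],[168,86,0],0],
  [[0,0,0],[168,86,0],0],
  [[0,0,0],[168,86,0],0],
  [[0,0,0],[168,86,0],0],
  [[0,0,0],[168,86,168],0],
  [[0,0,0],[168,86,168],0],
  [[0,0,0],[168,86,168],0],
  [[0,0,0],[168,86,168],0],
])

```text
time: 3.3
ee_pos: [0.7004, -0.0477, 0.0788]
orientation: [-0.002, 0.785, 0.619, -0.002]
force: [0.3, 0.3, 0.9]
finger_gap: -0.0001
grip_force: 0.0
```

Run:
```python
from h import *
a,psi,o=now(); print(a,psi,o['time'])
c=cam('side'); x=c['img'][190:310,280:440]; cv2.imwrite('pics/s1.png',cv2.resize(x,(800,600),interpolation=cv2.INTER_CUBIC)[:,:,::-1])
```

```text
[147.39731386  51.69991391  78.77546137] -0.0002965962010000045 3.3
```

View pics/s1.png

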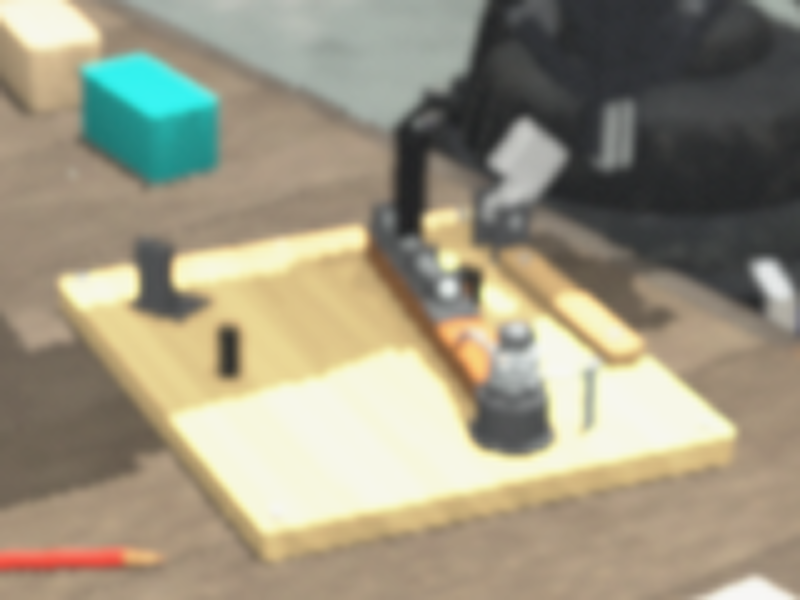

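>>> play_rows([
  [[0,0,0],[3,-15,0],0],
  [[0,0,0],[3,-24,0],0],
  [[0,0,0],[3,-32,0],0],
  [[0,0,0],[3,-40,0],0],
  [[0,0,0],[3,-48,0],0],
  [[0,0,0],[3,-48,0],0],
  [[0,0,0],[3,-20,-60],0],
  [[0,0,0],[3,-20,-120],0],
])

```text
time: 4.35
ee_pos: [0.6844, -0.0403, 0.205]
orientation: [0.001, 0.785, 0.619, 0.001]
force: [-0.2, -0.3, 0.3]
finger_gap: -0.0002
grip_force: 0.0
```

Run:
```python
from h import *
np.set_printoptions(precision=4,suppress=True)
a,psi,o=now(); print(a,psi,o['time'],o['force'])
for n in('top','side'):
    c=cam(n)
    for t in('stop_end','knob_mid'): print(n,t,[(round(d['p'],2),W2J(w(c,d['xyz']))) for d in imaging.pinpoint(n,t)])
    if n=='side': cv2.imwrite('pics/s2.png',cv2.resize(c['img'][190:310,280:440],(800,600),interpolation=cv2.INTER_CUBIC)[:,:,::-1])
# arm knob position at value v drawn / shot
kn=lambda v,d:(-d*np.sin(v-.12),-130+d*np.cos(v-.12))
print(kn(0,155))
x,y=kn(0,155)
plan([[(x,y,200,0,50,8)],[(x,y,95,-.12,50,3),(x,y,95,-.12,0,5)]])
```

```text
[130.1177  55.1709 204.9806] -6.537825005842324e-06 4.35 [-0.2114 -0.2701  0.3147]
top stop_end [(0.57, array([-250.6417, -336.4711,   -1.5428]))]
top knob_mid []
side stop_end [(0.6, array([97.9813, 53.2139, 89.4155]))]
side knob_mid [(0.59, array([ 14.3456,  25.5348, 100.2268]))]
(np.float64(18.5553921297825), np.float64(23.885338557349257))
[[[0,0,0.0],[-31.5,-110.0,1.1],50],[[0,0,0.0],[-31.5,-110.0,1.1],50],[[0,0,0.0],[-31.5,-110.0,1.1],50],[[0,0,0.0],[-31.5,-110.0,1.1],50],[[0,0,0.0],[-31.5,-110.0,1.1],50],[[0,0,0.0],[-31.5,-110.0,1.1],50],[[0,0,0.0],[-31.5,-110.0,1.1],50],[[0,0,0.0],[-31.5,-110.0,1.1],50]]
[[[0,0,0.12],[0.0,0.0,105.0],50],[[0,0,0.12],[0.0,0.0,105.0],50],[[0,0,0.12],[0.0,0.0,105.0],50],[[0,0,0.12],[0.0,0.0,105.0],0],[[0,0,0.12],[0.0,0.0,105.0],0],[[0,0,0.12],[0.0,0.0,105.0],0],[[0,0,0.12],[0.0,0.0,105.0],0],[[0,0,0.12],[0.0,0.0,105.0],0]]
```

View pics/s2.png

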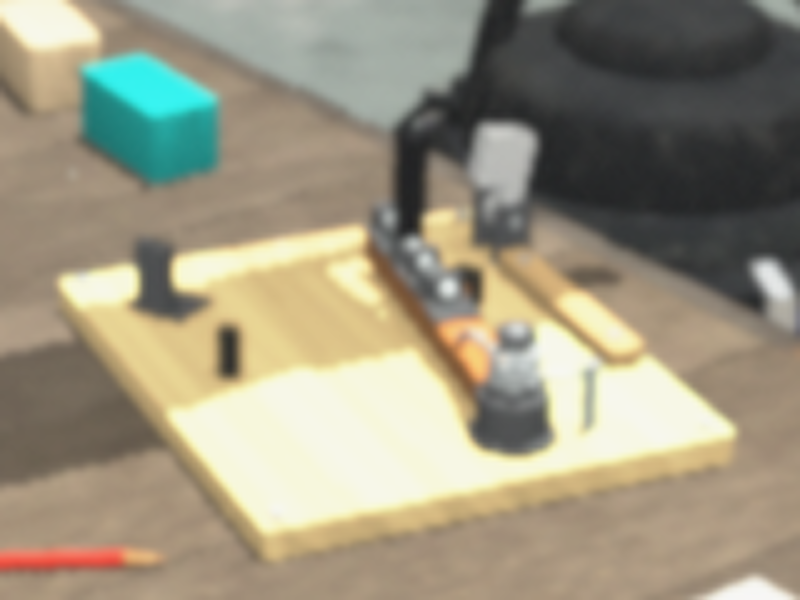

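>>> play_rows([
  [[0,0,0],[0,5,63],0],
  [[0,0,0],[0,5,125],0],
  [[0,0,0],[0,-5,125],0],
  [[0,0,0],[0,-20,125],0],
  [[0,0,0],[0,-35,125],0],
  [[0,0,0],[0,-47,125],0],
  [[0,0,0],[0,-55,125],0],
  [[0,0,0],[0,-55,125],0],
])

```text
time: 5.65
ee_pos: [0.6298, -0.0267, 0.0766]
orientation: [0.0, 0.785, 0.619, 0.0]
force: [0.2, -0.6, -0.8]
finger_gap: -0.0002
grip_force: 0.0
```

Run:
```python
from h import *
np.set_printoptions(precision=4,suppress=True)
a,psi,o=now(); print(a,psi,o['time'],o['force'])
c=cam('side'); print([(round(d['p'],2),W2J(w(c,d['xyz']))) for d in imaging.pinpoint('side','stop_end')])
x,y=(18.6,23.9)
s=(np.array([a[0],a[1],205]),psi)
plan([[(x,y,205,0,50,8)],[(x,y,95,-.12,50,3),(x,y,95,-.12,0,5)]],s)
```

```text
[73.8552 55.6574 76.641 ] 0.0005139468667629543 5.65 [ 0.2049 -0.5934 -0.7663]
[(0.5, array([44.5588, 56.7233, 44.2109]))]
[[[0,0,0.001],[-31.7,-55.3,-0.0],50],[[0,0,0.001],[-31.7,-55.3,-0.0],50],[[0,0,0.001],[-31.7,-55.3,-0.0],50],[[0,0,0.001],[-31.7,-55.3,-0.0],50],[[0,0,0.001],[-31.7,-55.3,-0.0],50],[[0,0,0.001],[-31.7,-55.3,-0.0],50],[[0,0,0.001],[-31.7,-55.3,-0.0],50],[[0,0,0.001],[-31.7,-55.3,-0.0],50]]
[[[0,0,0.12],[0.0,0.0,110.0],50],[[0,0,0.12],[0.0,0.0,110.0],50],[[0,0,0.12],[0.0,0.0,110.0],50],[[0,0,0.12],[0.0,0.0,110.0],0],[[0,0,0.12],[0.0,0.0,110.0],0],[[0,0,0.12],[0.0,0.0,110.0],0],[[0,0,0.12],[0.0,0.0,110.0],0],[[0,0,0.12],[0.0,0.0,110.0],0]]
```

>>> play_rows([
  [[0,0,0],[0,0,-62],0],
  [[0,0,0],[0,0,-128],0],
  [[0,0,0],[0,0,-128],50],
  [[0,0,0],[-32,-55,-128],50],
  [[0,0,0],[-32,-55,-128],50],
  [[0,0,0],[-32,-55,-128],50],
  [[0,0,0],[-32,-55,-128],50],
])

```text
time: 6.62
ee_pos: [0.57, -0.045, 0.2035]
orientation: [0.0, 0.785, 0.619, 0.0]
force: [1.2, -0.4, -0.6]
finger_gap: 0.0502
grip_force: 0.0
```

Run:
```python
from h import *
np.set_printoptions(precision=4,suppress=True)
a,psi,o=now(); print(a,psi,o['time'],o['finger_gap'])
for n in('top','side'):
    c=cam(n)
    for t in('stop_end','knob_mid'): print(n,t,[(round(d['p'],2),W2J(w(c,d['xyz']))) for d in imaging.pinpoint(n,t)])
plan([[(18.5,23.9,95,-.12,50,3),(18.5,23.9,95,-.12,0,5)]])
```

```text
[ 19.9582  23.8395 203.5402] 0.000505140640058438 6.625 0.050193030907958194
top stop_end []
top knob_mid []
side stop_end [(0.6, array([42.3948, 51.3993, 44.5882]))]
side knob_mid [(0.57, array([-3.0718,  2.195 ,  4.3929])), (0.49, array([ 13.046 ,  24.6462, 101.2523]))]
[[[0,0,0.121],[0.1,-0.7,108.7],50],[[0,0,0.121],[0.1,-0.7,108.7],50],[[0,0,0.121],[0.1,-0.7,108.7],50],[[0,0,0.121],[0.1,-0.7,108.7],0],[[0,0,0.121],[0.1,-0.7,108.7],0],[[0,0,0.121],[0.1,-0.7,108.7],0],[[0,0,0.121],[0.1,-0.7,108.7],0],[[0,0,0.121],[0.1,-0.7,108.7],0]]
```

>>> play_rows([
  [[0,0,0.12],[0,-2,60],50],
  [[0,0,0.12],[0,-2,109],50],
  [[0,0,0.12],[0,-2,109],50],
  [[0,0,0.12],[0,-2,109],30],
  [[0,0,0.12],[0,-2,109],10],
  [[0,0,0.12],[0,-2,109],10],
  [[0,0,0.12],[0,-2,109],10],
  [[0,0,0.12],[0,-2,109],10],
])

```text
time: 7.92
ee_pos: [0.5676, -0.0445, 0.097]
orientation: [0.001, 0.821, 0.571, 0.001]
force: [-2.2, 1.9, 6.7]
finger_gap: 0.0166
grip_force: 58.3
```

Run:
```python
from h import *
np.set_printoptions(precision=4,suppress=True)
a,psi,o=now(); print(a,psi,o['time'],o['finger_gap'],o['force'],o['grip_force'])
k=lambda v,d=155:(-d*np.sin(v-.12),-130+d*np.cos(v-.12),94,v-.12,10,1)
plan([[k(v) for v in np.linspace(0,.4,9)[1:]],[k(v) for v in [.45,.5,.55,.6,.65,.69,.73,.745]]],(np.array(k(0)[:3]),-.12))
```

```text
[17.4663 23.7839 96.9679] -0.11941279798569979 7.925 0.01658925890860634 [-2.153   1.9486  6.7094] 58.31305146217346
[[[0,0,-0.05],[-0.2,-7.7,-0.0],10],[[0,0,-0.1],[-0.8,-15.5,-0.0],10],[[0,0,-0.15],[-1.7,-23.2,-0.0],10],[[0,0,-0.2],[-3.1,-30.8,-0.0],10],[[0,0,-0.25],[-4.8,-38.3,-0.0],10],[[0,0,-0.3],[-6.9,-45.8,-0.0],10],[[0,0,-0.35],[-9.4,-53.1,-0.0],10],[[0,0,-0.4],[-12.2,-60.4,-0.0],10]]
[[[0,0,-0.05],[-0.2,-7.7,-0.0],10],[[0,0,-0.1],[-0.8,-15.5,-0.0],10],[[0,0,-0.15],[-1.7,-23.2,-0.0],10],[[0,0,-0.2],[-3.1,-30.8,-0.0],10],[[0,0,-0.25],[-4.8,-38.3,-0.0],10],[[0,0,-0.29],[-6.5,-44.3,-0.0],10],[[0,0,-0.33],[-8.4,-50.2,-0.0],10],[[0,0,-0.345],[-9.1,-52.4,-0.0],10]]
```

>>> play_rows([
  [[0,0,-0.05],[-0.2,-7.7,0],10],
  [[0,0,-0.1],[-0.8,-15.5,0],10],
  [[0,0,-0.15],[-1.7,-23.2,0],10],
  [[0,0,-0.2],[-3.1,-30.8,0],10],
  [[0,0,-0.25],[-4.8,-38.3,0],10],
  [[0,0,-0.3],[-6.9,-45.8,0],10],
  [[0,0,-0.35],[-9.4,-53.1,0],10],
  [[0,0,-0.4],[-12.2,-60.4,0],10],
])

```text
time: 8.93
ee_pos: [0.5079, -0.035, 0.097]
orientation: [0.002, 0.691, 0.723, 0.002]
force: [5.4, 4.0, 5.3]
finger_gap: 0.016
grip_force: 58.6
```

```bash
cat >> h.py <<'E'
def arm():
    np.set_printoptions(precision=3,suppress=True)
    a,psi,o=now(); d=a[:2]-[0,-130]; f=np.array(o['force'])
    print('jig',a,'psi',round(psi,3),'v',round(np.arctan2(-d[0],d[1])+.12,3),'r',np.hypot(*d).round(1),'t',o['time'],'gap',o['finger_gap'],'F',f,'grip',o['grip_force'])
    t=st()[2].T@f; print('F tool',t)
E
python3 -c "
from h import *
arm()"
```

```text
jig [-42.823  19.16   97.038] psi 0.281 v 0.4 r 155.2 t 8.925 gap 0.0159929594220379 F [5.42  4.002 5.339] grip 58.56959581375122
F tool [ 3.743  5.63  -5.309]
```

>>> play_rows([
  [[0,0,-0.05],[-0.2,-7.7,0],10],
  [[0,0,-0.1],[-0.8,-15.5,0],10],
  [[0,0,-0.15],[-1.7,-23.2,0],10],
  [[0,0,-0.2],[-3.1,-30.8,0],10],
  [[0,0,-0.25],[-4.8,-38.3,0],10],
  [[0,0,-0.29],[-6.5,-44.3,0],10],
  [[0,0,-0.33],[-8.4,-50.2,0],10],
  [[0,0,-0.345],[-9.1,-52.4,0],10],
])

```text
time: 9.93
ee_pos: [0.4554, -0.0461, 0.0969]
orientation: [0.002, 0.557, 0.831, 0.001]
force: [2.8, 11.2, 10.3]
finger_gap: 0.0162
grip_force: 59.1
```

```bash
python3 -c "
from h import *
arm()"
```

```text
jig [-91.211  -3.906  96.906] psi 0.626 v 0.746 r 155.6 t 9.925 gap 0.016178968435270842 F [ 2.823 11.214 10.272] grip 59.12686228752136
F tool [  9.275   6.922 -10.261]
```

>>> play_rows([
  [[0,0,0],[2,-1,0],10],
  [[0,0,0],[7,-1,0],10],
  [[0,0,0],[12,-1,0],10],
  [[0,0,0],[17,-1,0],10],
  [[0,0,0],[22,-1,0],10],
  [[0,0,0],[26,-1,0],10],
  [[0,0,0],[26,-1,0],10],
])

```text
time: 10.8
ee_pos: [0.4456, -0.0229, 0.0969]
orientation: [0.003, 0.557, 0.831, 0.001]
force: [4.9, 4.2, 7.7]
finger_gap: 0.0161
grip_force: 58.9
```

Run:
```python
from h import *
arm()
for n in('top','side'):
    c=cam(n)
    print(n,[(round(d['p'],2),W2J(w(c,d['xyz']))) for d in imaging.pinpoint(n,'knob_mid')])
    x=c['img'][180:300,270:430] if n=='top' else c['img'][190:310,280:440]
    cv2.imwrite('pics/k_%s.png'%n,cv2.resize(x,(800,600),interpolation=cv2.INTER_CUBIC)[:,:,::-1])
```

```text
jig [-106.153   16.365   96.857] psi 0.625 v 0.747 r 180.8 t 10.8 gap 0.01607706654873897 F [4.912 4.201 7.735] grip 58.88535976409912
F tool [ 1.991  6.185 -7.707]
top []
side [(0.51, array([-106.861,   18.23 ,  100.536]))]
```

View pics/k_side.png

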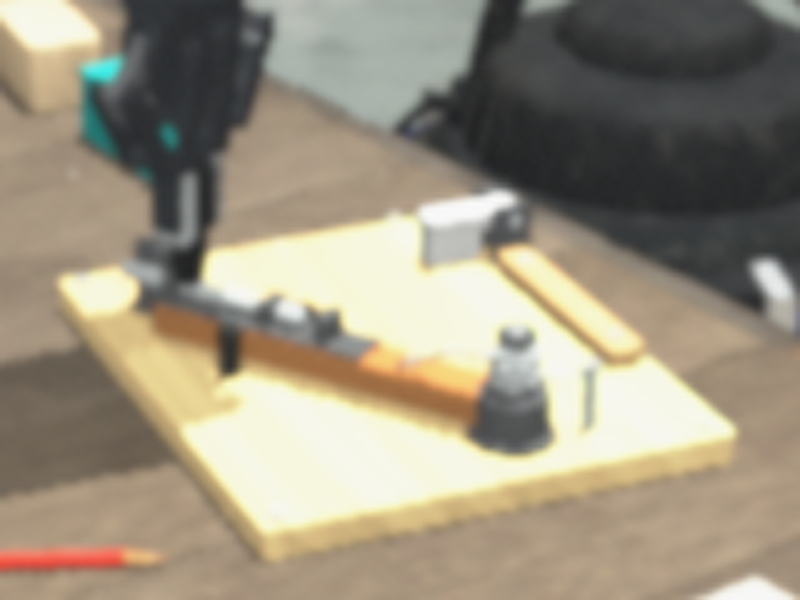

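>>> play_rows([
  [[0,0,0],[0.5,2,0],10],
  [[0,0,0.02],[0.5,4,0],10],
  [[0,0,0.03],[0.5,6,0],10],
  [[0,0,0.04],[0.5,8,0],10],
  [[0,0,0.05],[0.5,10,0],10],
  [[0,0,0.06],[0.5,11,0],10],
  [[0,0,0.06],[0.5,11,0],10],
])

```text
time: 11.88
ee_pos: [0.4538, -0.019, 0.0967]
orientation: [0.001, 0.581, 0.814, 0.0]
force: [-4.4, -10.8, 11.7]
finger_gap: 0.0165
grip_force: 59.5
```

Run:
```python
from h import *
arm()
```

```text
jig [-99.096  22.048  96.716] psi 0.566 v 0.698 r 181.5 t 11.875 gap 0.01653789374130121 F [ -4.387 -10.788  11.709] grip 59.507832527160645
F tool [ -8.806  -7.63  -11.703]
```

Run:
```python
from h import *
np.set_printoptions(precision=3,suppress=True)
b=W2J([.6025,.3605,0]);print(b)
a,psi,o=now(); 
plan([[(a[0],a[1],a[2],psi,50,3),(a[0],a[1],180,psi,70,2),(b[0],b[1],180,.025,85,3)]])
```

```text
[-43.033 425.783   0.   ]
[[[0,0,0.0],[0.0,0.0,-0.0],50],[[0,0,0.0],[0.0,0.0,-0.0],50],[[0,0,0.0],[0.0,0.0,-0.0],50],[[0,0,0.0],[0.0,0.0,-83.3],70],[[0,0,0.0],[0.0,0.0,-83.3],70],[[0,0,0.541],[310.7,263.8,-83.3],85],[[0,0,0.541],[310.7,263.8,-83.3],85],[[0,0,0.541],[310.7,263.8,-83.3],85]]
```

>>> play_rows([
  [[0,0,0],[0,-2,0],30],
  [[0,0,0],[0,-2,0],50],
  [[0,0,0],[0,-2,0],50],
  [[0,0,0],[0,-2,-60],50],
  [[0,0,0],[0,-2,-100],60],
])

```text
time: 12.5
ee_pos: [0.4517, -0.0187, 0.1966]
orientation: [0.0, 0.581, 0.814, 0.0]
force: [-0.0, 0.4, -0.1]
finger_gap: 0.0603
grip_force: 0.0
```

Run:
```python
from h import *
arm()
b=W2J([.6025,.3605,0])
plan([[(b[0],b[1],190,.025,85,8)]])
for n in('top','side'):
    c=cam(n); print(n,[(round(d['p'],2),W2J(w(c,d['xyz']))) for d in imaging.pinpoint(n,'knob_mid')])
```

```text
jig [-101.212   21.825  196.57 ] psi 0.566 v 0.708 r 182.5 t 12.5 gap 0.06031253953662716 F [-0.01   0.437 -0.091] grip 0.0
F tool [0.417 0.132 0.091]
[[[0,0,0.541],[309.9,265.6,6.6],85],[[0,0,0.541],[309.9,265.6,6.6],85],[[0,0,0.541],[309.9,265.6,6.6],85],[[0,0,0.541],[309.9,265.6,6.6],85],[[0,0,0.541],[309.9,265.6,6.6],85],[[0,0,0.541],[309.9,265.6,6.6],85],[[0,0,0.541],[309.9,265.6,6.6],85],[[0,0,0.541],[309.9,265.6,6.6],85]]
top []
side [(0.51, array([-99.844,  22.757, 101.639]))]
```

>>> play_rows([
  [[0,0,0.541],[310,266,7],85],
  [[0,0,0.541],[310,266,7],85],
  [[0,0,0.541],[310,266,7],85],
  [[0,0,0.541],[310,266,7],85],
  [[0,0,0.541],[310,266,7],85],
  [[0,0,0.541],[310,266,7],85],
  [[0,0,0.541],[310,266,7],85],
  [[0,0,0.541],[310,266,7],85],
])

```text
time: 13.7
ee_pos: [0.6024, 0.3636, 0.1845]
orientation: [-0.0, 0.777, 0.63, -0.001]
force: [-0.4, -0.3, -0.4]
finger_gap: 0.0849
grip_force: 0.0
```

Run:
```python
from h import *
arm()
b=W2J([.6025,.3605,0])
plan([[(b[0],b[1],34,.03,85,1)]])
c=cam('side'); cv2.imwrite('pics/b.png',cv2.resize(c['img'][130:250,230:390],(800,600),interpolation=cv2.INTER_CUBIC)[:,:,::-1])
```

```text
jig [-43.854 428.735 184.48 ] psi 0.028 v 0.198 r 560.5 t 13.7 gap 0.0848702834838406 F [-0.41  -0.314 -0.4  ] grip 0.0
F tool [-0.391 -0.336  0.401]
[[[0,0,-0.002],[-3.0,0.7,150.5],85]]
```

View pics/b.png

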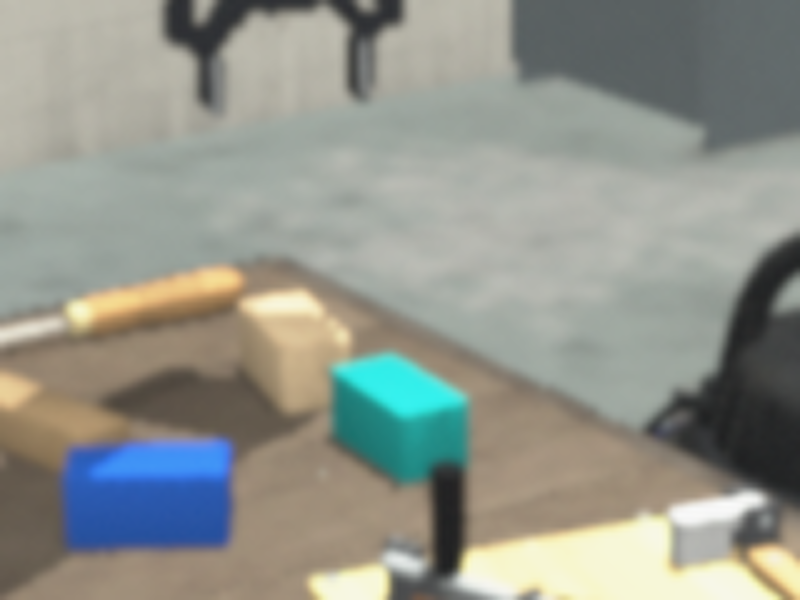

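>>> play_rows([
  [[0,0,0],[-3,0,60],85],
  [[0,0,0],[-3,0,110],85],
  [[0,0,0],[-3,0,148],85],
  [[0,0,0],[-3,0,148],85],
  [[0,0,0],[-3,0,148],60],
  [[0,0,0],[-3,0,148],30],
  [[0,0,0],[-3,0,148],30],
  [[0,0,0],[-3,0,148],30],
])

```text
time: 14.75
ee_pos: [0.6028, 0.3579, 0.042]
orientation: [0.0, 0.778, 0.629, 0.001]
force: [-1.4, -1.7, 6.9]
finger_gap: 0.0436
grip_force: 62.7
```

Run:
```python
from h import *
arm()
```

```text
jig [-42.092 423.356  41.977] psi 0.024 v 0.196 r 555.0 t 14.75 gap 0.04362046776314964 F [-1.366 -1.692  6.911] grip 62.725785970687866
F tool [-1.929 -0.965 -6.916]
```

>>> play_rows([
  [[0,0,0],[0,0,0],70],
  [[0,0,0],[2,0,0],70],
  [[0,0,0],[2,0,6],70],
  [[0,0,0],[2,0,6],30],
  [[0,0,0],[2,0,6],30],
  [[0,0,0],[2,0,6],30],
  [[0,0,0],[2,0,6],30],
  [[0,0,0],[2,0,6],30],
])

```text
time: 15.75
ee_pos: [0.6025, 0.3596, 0.0337]
orientation: [0.0, 0.778, 0.629, -0.0]
force: [0.8, 0.2, -0.7]
finger_gap: 0.044
grip_force: 62.2
```

Run:
```python
from h import *
arm()
```

```text
jig [-42.846 424.886  33.722] psi 0.024 v 0.197 r 556.5 t 15.75 gap 0.043998147825966394 F [ 0.791  0.178 -0.659] grip 62.17445254325867
F tool [0.34  0.737 0.659]
```

>>> play_rows([
  [[0,0,0],[0,0,-60],30],
  [[0,0,0],[0,0,-120],30],
  [[0,0,0],[0,0,-145],30],
  [[0,0,0],[0,0,-145],30],
])

```text
time: 16.25
ee_pos: [0.603, 0.3599, 0.181]
orientation: [0.001, 0.778, 0.629, 0.002]
force: [-0.3, 0.7, -1.1]
finger_gap: 0.0439
grip_force: 62.4
```

Run:
```python
from h import *
arm()
plan([[(49,-7,178,0,30,8)]])
```

```text
jig [-42.395 425.36  180.973] psi 0.024 v 0.196 r 557.0 t 16.25 gap 0.04389344599858444 F [-0.323  0.711 -1.076] grip 62.3501980304718
F tool [ 0.625 -0.468  1.076]
[[[0,0,0.024],[-434.5,80.8,3.0],30],[[0,0,0.024],[-434.5,80.8,3.0],30],[[0,0,0.024],[-434.5,80.8,3.0],30],[[0,0,0.024],[-434.5,80.8,3.0],30],[[0,0,0.024],[-434.5,80.8,3.0],30],[[0,0,0.024],[-434.5,80.8,3.0],30],[[0,0,0.024],[-434.5,80.8,3.0],30],[[0,0,0.024],[-434.5,80.8,3.0],30]]
```

>>> play_rows([
  [[0,0,0.024],[-434,81,0],30],
  [[0,0,0.024],[-434,81,0],30],
  [[0,0,0.024],[-434,81,0],30],
  [[0,0,0.024],[-434,81,0],30],
  [[0,0,0.024],[-434,81,0],30],
  [[0,0,0.024],[-434,81,0],30],
  [[0,0,0.024],[-434,81,0],30],
  [[0,0,0.024],[-434,81,0],30],
])

```text
time: 17.25
ee_pos: [0.59, -0.0854, 0.177]
orientation: [-0.001, 0.787, 0.618, -0.001]
force: [0.4, -0.2, -0.2]
finger_gap: 0.0438
grip_force: 62.3
```

>>> play_rows([
  [[0,0,0],[0,0,0],30],
  [[0,0,0],[0,0,0],30],
])

```text
time: 17.5
ee_pos: [0.5907, -0.0804, 0.1782]
orientation: [-0.0, 0.785, 0.62, -0.0]
force: [1.1, 0.9, -1.1]
finger_gap: 0.0442
grip_force: 62.3
```

Run:
```python
from h import *
arm()
plan([[(49,-7,75,0,30,1),(49,-7,53,0,30,1)]])
for n in('side','top'):
    c=cam(n)
    print([(round(d['p'],2),W2J(w(c,d['xyz']))) for d in imaging.pinpoint(n,'block_a')])
```

```text
jig [ 48.288  -5.741 178.214] psi 0.002 v -0.251 r 133.3 t 17.5 gap 0.04417225307675426 F [ 1.079  0.937 -1.125] grip 62.34840273857117
F tool [1.162 0.834 1.124]
[[[0,0,0.002],[-1.3,0.7,103.2],30],[[0,0,0.002],[-1.3,0.7,125.2],30]]
[(0.91, array([ 46.463,  -7.571, 146.927])), (0.77, array([-188.367,  236.13 ,    1.546])), (0.69, array([-23.692, 291.51 ,  -0.041])), (0.46, array([-100.926,   21.174,   97.219]))]
[(0.66, array([-23.713, 298.826,  -7.15 ]))]
```

>>> play_rows([
  [[0,0,0],[0,0,55],30],
  [[0,0,0],[0,0,95],30],
  [[0,0,0],[0,0,115],30],
  [[0,0,0],[0,0,122],30],
  [[0,0,0],[0,0,124.5],30],
  [[0,0,0],[0,0,124.5],30],
])

```text
time: 18.45
ee_pos: [0.5912, -0.0817, 0.0551]
orientation: [0.001, 0.785, 0.619, 0.0]
force: [0.2, 0.3, -0.7]
finger_gap: 0.0435
grip_force: 62.5
```

Run:
```python
from h import *
arm()
```

```text
jig [49.082 -6.831 55.141] psi 0.001 v -0.259 r 132.6 t 18.45 gap 0.0435298627485302 F [ 0.18   0.321 -0.702] grip 62.51396656036377
F tool [0.354 0.1   0.702]
```

>>> play_rows([
  [[0,0,0],[0,0,2],30],
  [[0,0,0],[0,0,3],30],
  [[0,0,0],[2,0,3],30],
  [[0,0,0],[5,0,3],30],
  [[0,0,0],[7,0,3],30],
  [[0,0,0],[7,0,3],30],
])

```text
time: 19.2
ee_pos: [0.5926, -0.0746, 0.0515]
orientation: [0.0, 0.785, 0.619, 0.0]
force: [0.4, 0.8, 2.7]
finger_gap: 0.0437
grip_force: 62.8
```

Run:
```python
from h import *
arm()
```

```text
jig [48.833  0.399 51.523] psi 0.001 v -0.238 r 139.2 t 19.2 gap 0.04374814977617631 F [0.445 0.834 2.682] grip 62.808895111083984
F tool [ 0.915  0.24  -2.682]
```

>>> play_rows([
  [[0,0,0],[1.5,0,0],30],
  [[0,0,0],[2.5,0,0],30],
  [[0,0,0],[2.5,0,0],30],
])

```text
time: 19.58
ee_pos: [0.5928, -0.0739, 0.0515]
orientation: [0.0, 0.785, 0.619, -0.001]
force: [-4.8, -12.6, 4.7]
finger_gap: 0.0444
grip_force: 62.9
```

Run:
```python
from h import *
arm()
```

```text
jig [48.835  1.137 51.528] psi 0.0 v -0.236 r 139.9 t 19.575 gap 0.044403159750132676 F [ -4.841 -12.585   4.738] grip 62.926093339920044
F tool [-13.373  -1.776  -4.718]
```

>>> play_rows([
  [[0,0,0],[-1.5,1,0],30],
  [[0,0,0],[-1.5,2.5,0],30],
  [[0,0,0],[-1.5,3.5,0],30],
  [[0,0,0],[-1.5,3.5,0],30],
])

```text
time: 20.08
ee_pos: [0.5949, -0.0746, 0.0515]
orientation: [-0.001, 0.785, 0.619, -0.001]
force: [-8.8, -0.9, 9.2]
finger_gap: 0.0443
grip_force: 63.8
```

Run:
```python
from h import *
arm()
```

```text
jig [51.065  0.922 51.533] psi 0.001 v -0.252 r 140.5 t 20.075 gap 0.04429092669786987 F [-8.846 -0.929  9.211] grip 63.754212856292725
F tool [-2.965 -8.413 -9.187]
```

>>> play_rows([
  [[0,0,0],[0,0,0],50],
  [[0,0,0],[0,0,0],65],
  [[0,0,0],[0,0,0],65],
  [[0,0,0],[0,0,-50],65],
  [[0,0,0],[0,0,-110],65],
  [[0,0,0],[0,0,-150],50],
  [[0,0,0],[0,0,-150],50],
])

```text
time: 20.95
ee_pos: [0.5971, -0.0749, 0.2045]
orientation: [0.002, 0.785, 0.619, 0.002]
force: [-0.2, 0.4, -0.5]
finger_gap: 0.05
grip_force: 0.0
```

Run:
```python
from h import *
arm()
for n in('side','top'):
    c=cam(n)
    for t in('block_a','knob_mid','stop_end'): print(n,t,[(round(d['p'],2),W2J(w(c,d['xyz']))) for d in imaging.pinpoint(n,t)])
    if n=='side': cv2.imwrite('pics/p.png',cv2.resize(c['img'][190:310,280:440],(800,600),interpolation=cv2.INTER_CUBIC)[:,:,::-1])
plan([[(-97.8,22.7,200,.57,50,8)],[(-97.8,22.7,95,.57,50,3),(-97.8,22.7,95,.57,10,5)]])
```

```text
jig [ 53.273   1.161 204.489] psi 0.0 v -0.266 r 141.6 t 20.95 gap 0.04995659244771944 F [-0.182  0.377 -0.548] grip 0.0
F tool [ 0.324 -0.268  0.546]
side block_a [(0.84, array([-25.547, 291.706,  -0.136])), (0.6, array([-192.229,  237.858,   -1.363]))]
side knob_mid [(0.73, array([-104.275,   23.37 ,   95.454]))]
side stop_end []
top block_a [(0.87, array([-21.627, 296.232,  -5.401]))]
top knob_mid []
top stop_end []
[[[0,0,-0.57],[21.7,-149.8,0.3],50],[[0,0,-0.57],[21.7,-149.8,0.3],50],[[0,0,-0.57],[21.7,-149.8,0.3],50],[[0,0,-0.57],[21.7,-149.8,0.3],50],[[0,0,-0.57],[21.7,-149.8,0.3],50],[[0,0,-0.57],[21.7,-149.8,0.3],50],[[0,0,-0.57],[21.7,-149.8,0.3],50],[[0,0,-0.57],[21.7,-149.8,0.3],50]]
[[[0,0,0.0],[0.0,0.0,105.0],50],[[0,0,0.0],[0.0,0.0,105.0],50],[[0,0,0.0],[0.0,0.0,105.0],50],[[0,0,0.0],[0.0,0.0,105.0],10],[[0,0,0.0],[0.0,0.0,105.0],10],[[0,0,0.0],[0.0,0.0,105.0],10],[[0,0,0.0],[0.0,0.0,105.0],10],[[0,0,0.0],[0.0,0.0,105.0],10]]
```

View pics/p.png

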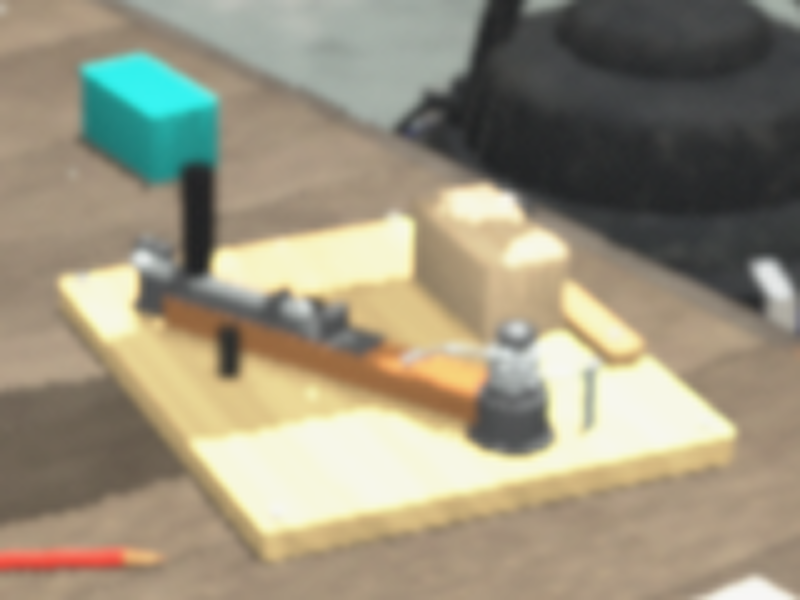

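>>> play_rows([
  [[0,0,-0.57],[22,-151,0],50],
  [[0,0,-0.57],[22,-151,0],50],
  [[0,0,-0.57],[22,-151,0],50],
  [[0,0,-0.57],[22,-151,0],50],
  [[0,0,-0.57],[22,-151,0],50],
  [[0,0,-0.57],[22,-151,0],50],
])

```text
time: 22.1
ee_pos: [0.4552, -0.0185, 0.2011]
orientation: [0.0, 0.58, 0.815, -0.0]
force: [-0.2, 0.3, -0.1]
finger_gap: 0.0499
grip_force: 0.0
```

Run:
```python
from h import *
arm()
plan([[(-98.7,22.3,95,.57,50,1)]])
```

```text
jig [-97.88   22.858 201.105] psi 0.569 v 0.69 r 181.5 t 22.1 gap 0.04988192048154834 F [-0.215  0.322 -0.146] grip 0.0
F tool [ 0.375 -0.098  0.146]
[[[0,0,-0.001],[-0.0,-1.0,106.1],50]]
```

>>> play_rows([
  [[0,0,0],[0,-0.5,60],50],
  [[0,0,0],[0,-0.5,105],50],
  [[0,0,0],[0,-0.5,105],50],
  [[0,0,0],[0,-0.5,105],30],
  [[0,0,0],[0,-0.5,105],10],
  [[0,0,0],[0,-0.5,105],10],
  [[0,0,0],[0,-0.5,105],10],
  [[0,0,0],[0,-0.5,105],10],
])

```text
time: 23.1
ee_pos: [0.4535, -0.0185, 0.0979]
orientation: [0.0, 0.579, 0.815, -0.0]
force: [-5.1, -2.1, 3.1]
finger_gap: 0.0159
grip_force: 58.4
```

Run:
```python
from h import *
arm()
```

```text
jig [-99.496  22.504  97.881] psi 0.571 v 0.698 r 182.1 t 23.1 gap 0.015897974578462835 F [-5.129 -2.116  3.1  ] grip 58.36918830871582
F tool [-0.313 -5.538 -3.101]
```

>>> play_rows([
  [[0,0,0],[0,-2,0],10],
  [[0,0,-0.02],[0,-4,0],10],
  [[0,0,-0.03],[0,-6,0],10],
  [[0,0,-0.03],[0,-6.5,0],10],
])

```text
time: 23.6
ee_pos: [0.4496, -0.0206, 0.0979]
orientation: [0.003, 0.567, 0.824, 0.001]
force: [5.4, 4.4, 5.7]
finger_gap: 0.0163
grip_force: 58.8
```

Run:
```python
from h import *
arm()
```

```text
jig [-102.869   19.53    97.925] psi 0.6 v 0.723 r 181.5 t 23.6 gap 0.0163358983308076 F [5.391 4.402 5.732] grip 58.82616877555847
F tool [ 2.174  6.635 -5.705]
```

>>> play_rows([
  [[0,0,0],[-4,0,0],10],
  [[0,0,0],[-9,0,0],10],
  [[0,0,0],[-14,0,0],10],
  [[0,0,0],[-19,0,0],10],
  [[0,0,0],[-23,0,0],10],
  [[0,0,0],[-26,0,0],10],
  [[0,0,0],[-26,0,0],10],
])

```text
time: 24.48
ee_pos: [0.4585, -0.0445, 0.098]
orientation: [0.002, 0.567, 0.824, 0.001]
force: [4.7, 7.7, 7.2]
finger_gap: 0.0162
grip_force: 59.0
```

Run:
```python
from h import *
arm()
a,psi,o=now(); d=a[:2]-[0,-130]; R0=np.hypot(*d); v0=np.arctan2(-d[0],d[1])+.12
k=lambda v:(-R0*np.sin(v-.12),-130+R0*np.cos(v-.12),a[2],psi+v-v0,10,1)
plan([[k(v) for v in np.linspace(v0,.45,9)[1:]],[k(v) for v in np.linspace(.45,.19,9)[1:]]],(a,psi))
```

```text
jig [-88.635  -1.681  97.953] psi 0.6 v 0.724 r 156.0 t 24.475 gap 0.01618224043825569 F [4.721 7.695 7.237] grip 59.035343527793884
F tool [ 5.493  7.183 -7.218]
[[[0,0,0.034],[-0.1,5.4,-0.0],10],[[0,0,0.069],[-0.3,10.7,-0.0],10],[[0,0,0.103],[-0.7,16.0,-0.0],10],[[0,0,0.137],[-1.4,21.3,-0.0],10],[[0,0,0.172],[-2.2,26.6,-0.0],10],[[0,0,0.206],[-3.1,31.9,-0.0],10],[[0,0,0.24],[-4.3,37.1,-0.0],10],[[0,0,0.274],[-5.6,42.3,-0.0],10]]
[[[0,0,0.032],[-0.1,5.1,-0.0],10],[[0,0,0.065],[-0.3,10.1,-0.0],10],[[0,0,0.097],[-0.7,15.2,-0.0],10],[[0,0,0.13],[-1.2,20.2,-0.0],10],[[0,0,0.162],[-1.9,25.2,-0.0],10],[[0,0,0.195],[-2.8,30.2,-0.0],10],[[0,0,0.227],[-3.9,35.2,-0.0],10],[[0,0,0.26],[-5.1,40.1,-0.0],10]]
```

>>> play_rows([
  [[0,0,0.034],[-0.1,5.4,0],10],
  [[0,0,0.069],[-0.3,10.7,0],10],
  [[0,0,0.103],[-0.7,16,0],10],
  [[0,0,0.137],[-1.4,21.3,0],10],
  [[0,0,0.172],[-2.2,26.6,0],10],
  [[0,0,0.206],[-3.1,31.9,0],10],
  [[0,0,0.24],[-4.3,37.1,0],10],
  [[0,0,0.274],[-5.6,42.3,0],10],
])

```text
time: 25.48
ee_pos: [0.5004, -0.035, 0.098]
orientation: [0.002, 0.675, 0.738, 0.001]
force: [5.1, 0.9, 2.6]
finger_gap: 0.0163
grip_force: 58.7
```

>>> play_rows([
  [[0,0,0.032],[-0.1,5.1,0],10],
  [[0,0,0.065],[-0.3,10.1,0],10],
  [[0,0,0.097],[-0.7,15.2,0],10],
  [[0,0,0.13],[-1.2,20.2,0],10],
  [[0,0,0.162],[-1.9,25.2,0],10],
  [[0,0,0.195],[-2.8,30.2,0],10],
  [[0,0,0.227],[-3.9,35.2,0],10],
  [[0,0,0.25],[-5,39,0],10],
])

```text
time: 26.48
ee_pos: [0.5394, -0.0366, 0.0979]
orientation: [0.002, 0.762, 0.648, 0.001]
force: [3.4, 1.4, 5.5]
finger_gap: 0.0163
grip_force: 58.9
```

Run:
```python
from h import *
arm()
a,psi,o=now(); d=a[:2]-[0,-130]; R0=np.hypot(*d); v0=np.arctan2(-d[0],d[1])+.12
k=lambda v:(-R0*np.sin(v-.12),-130+R0*np.cos(v-.12),a[2],psi+v-v0,10,1)
plan([[k(v) for v in np.arange(v0,.12,-.012)[1:]]],(a,psi))
```

```text
jig [-11.735  24.928  97.944] psi 0.075 v 0.196 r 155.4 t 26.475 gap 0.016269765123789942 F [3.371 1.403 5.526] grip 58.947585225105286
F tool [ 1.924  3.128 -5.512]
[[[0,0,0.012],[-0.0,1.9,-0.0],10],[[0,0,0.024],[-0.0,3.7,-0.0],10],[[0,0,0.036],[-0.1,5.6,-0.0],10],[[0,0,0.048],[-0.2,7.5,-0.0],10],[[0,0,0.06],[-0.3,9.3,-0.0],10],[[0,0,0.072],[-0.4,11.2,-0.0],10]]
```

>>> play_rows([
  [[0,0,0.012],[0,1.9,0],10],
  [[0,0,0.024],[0,3.7,0],10],
  [[0,0,0.036],[-0.1,5.6,0],10],
  [[0,0,0.048],[-0.2,7.5,0],10],
  [[0,0,0.06],[-0.3,9.3,0],10],
  [[0,0,0.065],[-0.3,10.5,0],10],
  [[0,0,0.065],[-0.3,10.5,0],10],
])

```text
time: 27.35
ee_pos: [0.5476, -0.0381, 0.0977]
orientation: [-0.0, 0.782, 0.624, -0.0]
force: [-5.3, 1.9, 11.6]
finger_gap: 0.0162
grip_force: 59.6
```

Run:
```python
from h import *
arm()
```

```text
jig [-3.446 25.336 97.735] psi 0.011 v 0.142 r 155.4 t 27.35 gap 0.016214429952256523 F [-5.283  1.921 11.616] grip 59.64932084083557
F tool [  0.697  -5.582 -11.614]
```

>>> play_rows([
  [[0,0,0],[0,0,0],22],
  [[0,0,0],[0,0,0],35],
  [[0,0,0],[0,0,0],50],
  [[0,0,0],[0,0,-40],50],
  [[0,0,0],[0,0,-100],50],
  [[0,0,0],[-40,-60,-150],50],
  [[0,0,0],[-80,-120,-170],50],
  [[0,0,0],[-80,-120,-170],50],
])

```text
time: 28.35
ee_pos: [0.4114, -0.09, 0.2674]
orientation: [0.001, 0.782, 0.623, 0.0]
force: [0.3, -0.5, 0.1]
finger_gap: 0.05
grip_force: 0.0
```

Run:
```python
from h import *
arm()
for n in('side','top'):
    c=cam(n)
    for t in('block_a','knob_mid','stop_end'): print(n,t,[(round(d['p'],2),W2J(w(c,d['xyz']))) for d in imaging.pinpoint(n,t)])
    if n=='side': cv2.imwrite('pics/f.png',cv2.resize(c['img'][190:310,280:440],(800,600),interpolation=cv2.INTER_CUBIC)[:,:,::-1])
```

```text
jig [-123.802  -56.854  267.427] psi 0.011 v 1.157 r 143.8 t 28.35 gap 0.04996295659482152 F [ 0.259 -0.496  0.062] grip 0.0
F tool [-0.426  0.363 -0.061]
side block_a [(0.95, array([51.189,  1.636, 16.472])), (0.95, array([-26.14 , 292.099,   0.458])), (0.56, array([-189.11 ,  242.586,   -0.998]))]
side knob_mid [(0.69, array([-9.01 , 25.883, 99.435]))]
side stop_end []
top block_a [(0.85, array([-19.   , 296.747,  -1.927])), (0.82, array([-188.268,  243.876,    1.753])), (0.77, array([55.452,  5.344, 17.719]))]
top knob_mid []
top stop_end [(0.61, array([38.108, 55.065, 42.141]))]
```

View pics/f.png

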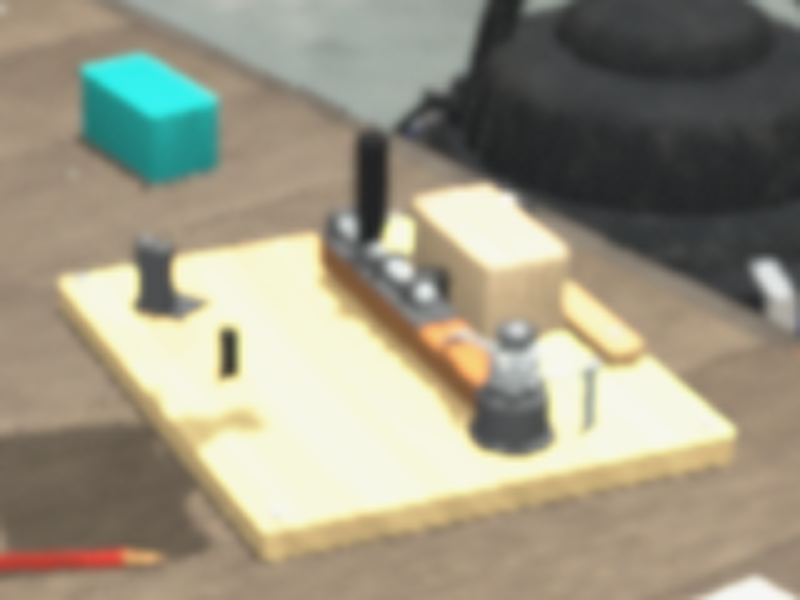

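The arm's pad is pressing the block at crop (440,280). The block sits flush to the fence with its end at the stop, and the gripper is clear.

```bash
python3 -c "
from h import *
print(job.close_job())"
```

```text
the job is handed in; nothing more can be done
None
```

The pine block is clamped in the jig and the job is handed in at about 28 s of the allowed 72 s: the stop is down, the block lies against the fence and the stop, the arm was eased onto it without snapping, and the other pieces were left alone. The final picture and position checks agreed with this, but the hand-in call returned no verdict.

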